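# Find which candle tray takes the thick candle

### The arm

A 6-joint arm with a two-finger parallel gripper is mounted at the origin on the work surface. World frame = base frame: x ahead of the robot, y to its left, z up, the work surface at z = 0. Lengths are in mm, angles in degrees, forces in N, time in s.
With the tool pointing down it reaches from about 300 to 850 mm from the base axis. Payload 4.2 kg.
Tool frame: the origin (TCP) lies at the very end of the fingers, on their centre line; the grasp point (between the pads) lies 19 mm behind it; z points along the fingers, y is the line along which they close (so a half turn about z gives the same grasp; the last joint's range is limited). The gripper opens to 91 mm and grips with 3 to 60 N. Pads are 32 mm wide; open, the fingers measure 118 mm over their backs; the gripper's body (76 mm by 178 mm) begins 60 mm behind the grasp point.
Start: joints at [65.89, 18.312, 89.639, -0, 72.044, -1.146], TCP at [224.343, 529.446, 213.976] pointing down, gripper open.
Joint ranges: [-177.97, 177.97], [-48.28, 115.42], [12.27, 149.76], [-77.06, 257.06], [2.81, 150.46], [-146.56, 146.56]. Speed limits (degrees/s): [147.25, 147.25, 180, 180, 180, 180].

### API

Orientations are given as [roll, pitch, yaw] about the fixed x, y, z axes, in that order (R = Rz(yaw) Ry(pitch) Rx(roll)).
In Python, from workcell import env, eyes gives the robot as it stands.
- The arm moves only by the tool send_rows, never from a script. Its argument "targets" is text: rows parted by semicolons, each of 7 numbers parted by spaces: the shift along the tool's x, y, z in m, then the turn, a rotation vector about the tool's x, y, z in degrees, then the opening in per cent of the stroke, from 0 (shut) to 100 (fully open). A call has 1 to 12 rows; each row is the pose to reach, as a shift and turn from the pose commanded when the call began, along the tool's axes at that moment; what a row does not reach only later rows make up. A row lasts 1/12 s, in which the tool goes at most 41.7 mm and 7.16 degrees, less where a joint would pass 70% of its speed; a pose out of reach is approached as far as the arm can. A call with a gripper value outside its range is refused whole. The fingers move at their own pace and stop on an object; "grip_force" is the grip in N (left out, the last holds). Time passes only in rows, so rows that repeat a pose let the fingers close. It gives the time, the measured TCP pose, the force, the opening and the grip force at its end, in the units of the state.
- env.state(): the state, without advancing time (a new reading comes with each control period).
- eyes.grab_frame(name): name is "scene" or "side" or "wrist"; returns a dict with "image" (384x512x3 uint8, blue, green, red), "fovy" (degrees; the focal length in pixels is half the picture's height over the tangent of half this angle, whatever the lens; pixels are square), "cx", "cy" (the principal point, pixels), "eye" and "attitude" of the camera in the world. Camera axes: x right, y up, looking along -z (the intrinsics and any distortion apply to the point x, -y, -z); pixel columns grow to the right and rows downward; lengths in mm; the calibration is good to about 2 mm. A picture is of the moment at which its call begins. There is no depth.
- env.job_done(): hands the job in; it is judged then, once.
The state is a dict: "time_s": time; "qpos": joint angles; "qvel": joint speeds; "effort": joint torques, N m; "ee_pos": TCP position; "ee_rot": TCP orientation; "force": force on the tool from outside, world axes, zero at the start; "torque": the same for the moment, N m; "gripper_width": finger opening in mm; "gripper_force": force on a finger pad.
Only numpy, scipy, OpenCV 4.12 (cv2) and the standard library are available. Lean on these libraries where they do the work, as an engineer would, in place of code of your own. Each camera call takes 0.05 s, during which the arm holds its last target. There are 200 camera calls.

### The job

The candle sorter has two lanes that look alike, but a crossbar hidden under the hood of one of them is too low for the thick candle. First find, by sliding it along, the lane that lets the thick candle through, and push it home there until its rear end is level with the mouth of the hood or further in; then push the thin candle home in the same way in the other lane. Do not knock the other things on the sill about.

Things in the scene. Friction and masses are not known exactly. Their poses are not given: they have to be found in the camera images.
- sorter: Grey plastic candle sorter, fixed, 300 x 170 mm. Origin on its underside (z=0), midway between the two hood mouths; x points along the lanes into the trays, y to the left lane. Two lanes along x at y=+60 mm (left) and -60 mm (right). Lane: open V groove from x=-143 mm to the mouth at x=0, then an opaque hood to x=50 mm (61 mm high), then a clear-covered tray closed at x=150 mm.
- lane_left (a point): Middle of the left lane's open groove, on its apex: sorter x=-70, y=+60 mm, 14 mm above the sill. Groove sides slope up at 30 degrees to lips 9 mm either side of the middle and 19 mm above the sill; the base plate beside it is 6 mm high. Axes as the sorter's. A candle slides along the groove with under 1.5 N.
- lane_right (a point): The same point of the right lane (sorter x=-70, y=-60 mm, 14 mm above the sill).
- mouth_left (a point): Apex of the left groove at the hood's mouth (sorter x=0, y=+60 mm, 14 mm above the sill). The mouth is 40 mm wide, its top edge 38 mm above this point. Hidden inside, 15 to 35 mm past the mouth, is a crossbar: 28 mm above the apex in one lane, 34.5 mm in the other; which is which changes and is not told.
- mouth_right (a point): The same point of the right lane (sorter x=0, y=-60 mm). In a groove a thin candle reaches 25 mm above the apex and passes both crossbars; a thick one reaches 31 mm, passes the higher bar and is stopped dead by the lower with its nose 15 mm inside the mouth.
- thick_candle: Ivory round pillar candle, 29 mm diameter, 110 mm long, flat ends, 50 to 90 g. Origin at its centre, x along its axis (either end may go first). It starts lying on a small fixed wooden rest (70 x 50 mm, base plate 6 mm high) with a V groove like the sorter's. On the rest or in a lane its axis is 30.7 mm above the sill.
- thin_candle: The same, 23 mm diameter, 110 mm long, 33 to 55 g, on a like rest of its own. On the rest or in a lane its axis is 27.3 mm above the sill. The rests stand either side of the sorter; which candle is on which side changes.
- tealight_cup: Bystander: glass tealight cup, 60 mm across, 55 mm high, upright; origin under its centre.
- dreidel: Bystander: wooden dreidel lying down, 42 mm square; origin under its middle.
- lighter: Bystander: flat black plastic lighter lying down, 80 x 25 x 12 mm; origin under its middle.
Mind the look-alikes: they are no part of the job. Leave any purple look-alike of the thick_candle alone.

How it is judged (in metres and radians):
On the way, in this order (a step that is already met when the one before it is completed fails the run):
1. the thick candle is home in a lane that lets it through (((x of thick_candle in the frame of mouth_left between 0.043 and 0.105 m and y of thick_candle in the frame of mouth_left between -0.012 and 0.012 m and z of thick_candle in the frame of mouth_left below 0.022 m) or (x of thick_candle in the frame of mouth_right between 0.043 and 0.105 m and y of thick_candle in the frame of mouth_right between -0.012 and 0.012 m and z of thick_candle in the frame of mouth_right below 0.022 m))), for 0.2 s.
2. the thin candle is home in the other lane ((((x of thick_candle in the frame of mouth_left between 0.043 and 0.105 m and y of thick_candle in the frame of mouth_left between -0.012 and 0.012 m and z of thick_candle in the frame of mouth_left below 0.022 m) and (x of thin_candle in the frame of mouth_right between 0.043 and 0.105 m and y of thin_candle in the frame of mouth_right between -0.012 and 0.012 m and z of thin_candle in the frame of mouth_right below 0.0185 m)) or ((x of thick_candle in the frame of mouth_right between 0.043 and 0.105 m and y of thick_candle in the frame of mouth_right between -0.012 and 0.012 m and z of thick_candle in the frame of mouth_right below 0.022 m) and (x of thin_candle in the frame of mouth_left between 0.043 and 0.105 m and y of thin_candle in the frame of mouth_left between -0.012 and 0.012 m and z of thin_candle in the frame of mouth_left below 0.0185 m)))), for 0.2 s.
At the end, for the whole second after the job is handed in: One lane holds the thick candle and the other the thin one, each lying in its groove with its rear end inside the mouth or at most 12 mm out of it, released and at rest; the cup, dreidel and lighter are within 30 mm of where they were ((((x of thick_candle in the frame of mouth_left between 0.043 and 0.105 m and y of thick_candle in the frame of mouth_left between -0.012 and 0.012 m and z of thick_candle in the frame of mouth_left below 0.022 m) and (x of thin_candle in the frame of mouth_right between 0.043 and 0.105 m and y of thin_candle in the frame of mouth_right between -0.012 and 0.012 m and z of thin_candle in the frame of mouth_right below 0.0185 m)) or ((x of thick_candle in the frame of mouth_right between 0.043 and 0.105 m and y of thick_candle in the frame of mouth_right between -0.012 and 0.012 m and z of thick_candle in the frame of mouth_right below 0.022 m) and (x of thin_candle in the frame of mouth_left between 0.043 and 0.105 m and y of thin_candle in the frame of mouth_left between -0.012 and 0.012 m and z of thin_candle in the frame of mouth_left below 0.0185 m))) and linear speed of each of thick_candle, thin_candle below 0.02 m/s and contact force between the fingers and thick_candle below 0.1 N and contact force between the fingers and thin_candle below 0.1 N); the robot touches nothing.
It fails at once if the tealight_cup was knocked more than 30 mm away (distance of tealight_cup from where it was at the start of the episode above 0.03 m).
It fails at once if the dreidel was knocked more than 30 mm away (distance of dreidel from where it was at the start of the episode above 0.03 m).
It fails at once if the lighter was knocked more than 30 mm away (distance of lighter from where it was at the start of the episode above 0.03 m).
It also fails if it takes over 72 s, if anything falls off the work surface, if the arm or the gripper's body presses on something with over 40 N, if the wrist force passes 120 N, or if a joint passes its speed limit or range.

## Working session

There is one attempt and no reset: what is moved stays moved. The work goes in short steps, Python scripts to look and compute and a tool call to move; the robot and the scene stay as the last step left them, time stands still between calls to the robot, and variables do not carry over. Pictures are saved under pics/ and viewed, at most 10 in all, crops included, and the job is handed in when it is done.

Besides the shell and the picture viewer there is one more tool, called after "Request:" by a JSON object that holds its "op" and its "data", one argument or row to a line. send_rows: Moves the arm, as the interface text tells. Its arguments: {"type":"object","properties":{"targets":{"type":"string"},"grip_force":{"type":"number"}},"required":["targets"]}

```bash
ls; mkdir -p pics
python3 - <<'E'
from workcell import env, eyes
import cv2,numpy as np
print(env.state())
for n in("scene","side","wrist"):
    f=eyes.grab_frame(n); cv2.imwrite(f"pics/{n}0.png",f["image"]); print(n,{k:v for k,v in f.items() if k!="image"})
a=[cv2.imread(f"pics/{n}0.png") for n in("scene","side")]
cv2.imwrite("pics/s1.png",cv2.resize(a[0],(800,600),interpolation=cv2.INTER_CUBIC))
cv2.imwrite("pics/s2.png",cv2.resize(a[1],(800,600),interpolation=cv2.INTER_CUBIC))
E
```

```text
pics
{'time_s': 0.0, 'qpos': array([ 6.58905395e+01,  1.83513180e+01,  8.97091106e+01, -3.73167694e-04,
        7.20434968e+01, -1.14821581e+00]), 'qvel': array([-0.05301145, -0.00012528, -0.09367727, -0.06372418, -0.0525174 ,
        0.03128579]), 'effort': array([-6.81897618e-04, -4.12478936e+01, -2.31966662e+01,  7.25296210e-02,
        4.58408170e-02, -1.55895227e-04]), 'ee_pos': array([224.11911036, 528.95066342, 213.10520229]), 'ee_rot': array([-1.79896088e+02, -1.72783083e-03,  1.57038869e+02]), 'force': array([0.48776663, 0.14836643, 0.58533722]), 'torque': array([ 0.00713067,  0.00613965, -0.00795169]), 'gripper_force': 0.0, 'gripper_width': 91.17454250403122}
scene {'fovy': 51.918708879086395, 'cx': 255.98164503654507, 'cy': 192.08588266665404, 'eye': array([ 977.48904187, -399.76926804,  801.9139535 ]), 'attitude': array([41.42293967, -0.60200728, 47.47934851])}
side {'fovy': 48.35377534349583, 'cx': 253.64232332520737, 'cy': 189.6283821656951, 'eye': array([ 387.73977658, -795.01702974,  855.73270777]), 'attitude': array([46.56436032, -0.96572145, -7.28170201])}
wrist {'fovy': 62.945955680159365, 'cx': 256.2540980429737, 'cy': 190.9911193737116, 'eye': array([158.85496115, 556.3735289 , 384.51088899]), 'attitude': array([-14.50833911,   0.1301317 ,  66.97263197])}
```

View pics/s1.png

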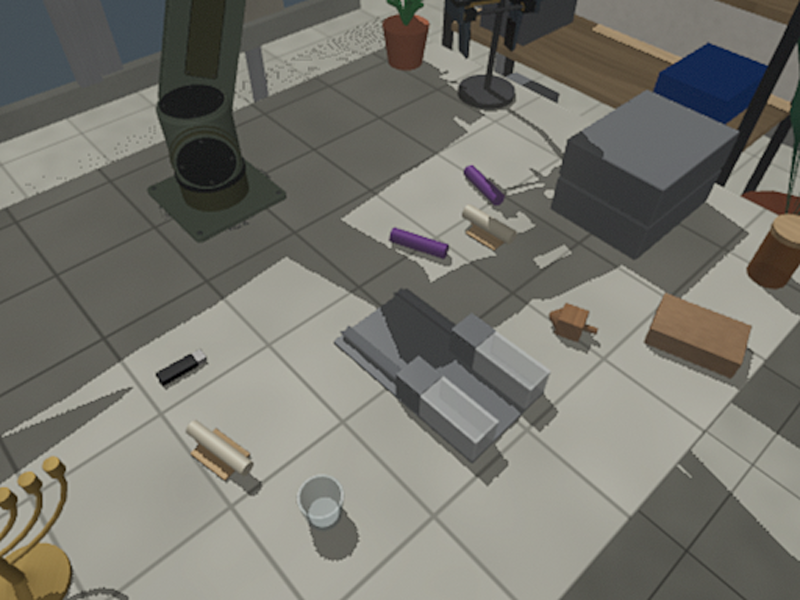

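View pics/s2.png

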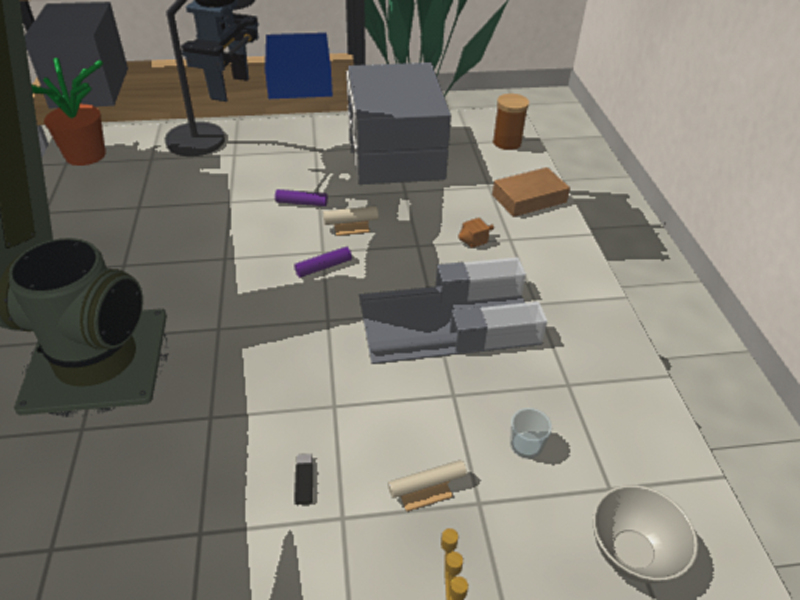

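The two ivory candidates are in scene view at (218,446) and (488,228); the purple ones at (418,243) and (484,185) are look-alikes. I'll enlarge the ivory ones to tell thick from thin, and the sorter to locate it.

```bash
cat > h.py <<'E'
import numpy as np,cv2
from scipy.spatial.transform import Rotation as R
from workcell import env,eyes
def cam(f):
    s=192/np.tan(np.radians(f["fovy"]/2)); return s,R.from_euler("xyz",f["attitude"],degrees=True).as_matrix()
def ray(f,u,v,z):
    s,M=cam(f); d=M@np.array([(u-f["cx"])/s,-(v-f["cy"])/s,-1]); return f["eye"]+d*(z-f["eye"][2])/d[2]
def proj(f,p):
    s,M=cam(f); c=M.T@(np.asarray(p)-f["eye"]); return np.array([f["cx"]-s*c[0]/c[2],f["cy"]+s*c[1]/c[2]])
def crop(im,x,y,w,h,k): return cv2.resize(im[y:y+h,x:x+w],None,fx=k,fy=k,interpolation=cv2.INTER_CUBIC)
E
python3 - <<'E'
from h import *
a=cv2.imread("pics/scene0.png");b=cv2.imread("pics/side0.png")
# each 400x300 = 80x60 at 5x
t=np.hstack([crop(a,105,255,80,60,5),crop(a,275,115,80,60,5)])
u=np.hstack([crop(b,235,275,80,60,5),crop(b,185,110,80,60,5)])
cv2.imwrite("pics/c1.png",np.vstack([t,u]))
t=crop(a,205,175,160,120,5)
cv2.imwrite("pics/c2.png",t)
cv2.imwrite("pics/c3.png",crop(b,220,155,140,90,5))
E
```

```text
(no output)
```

View pics/c1.png

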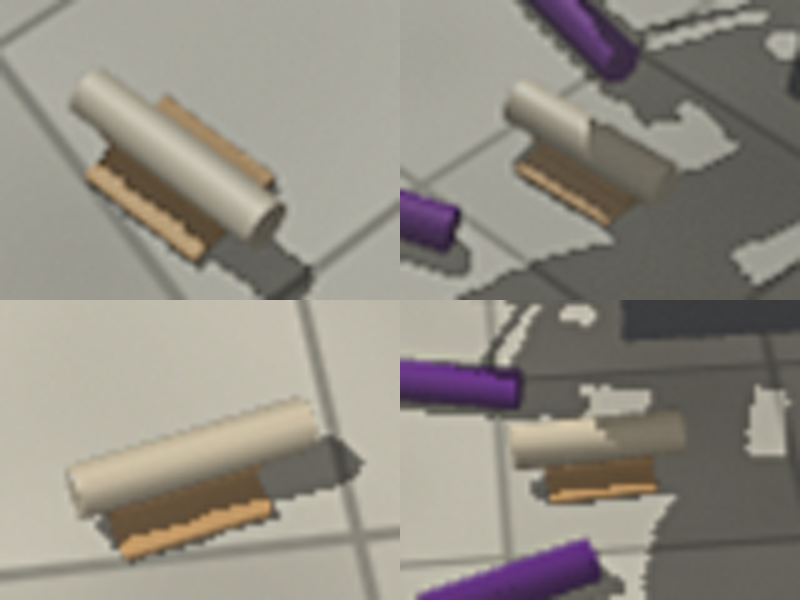

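View pics/c2.png

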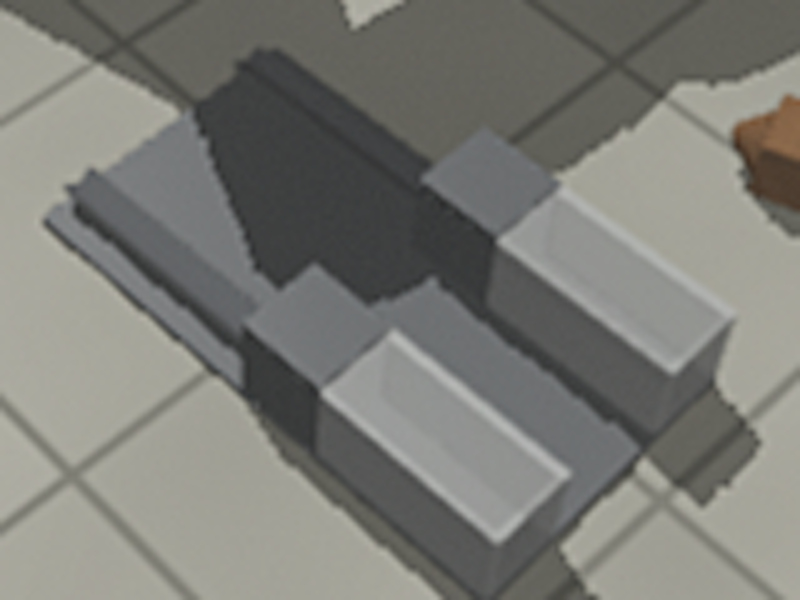

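View pics/c3.png

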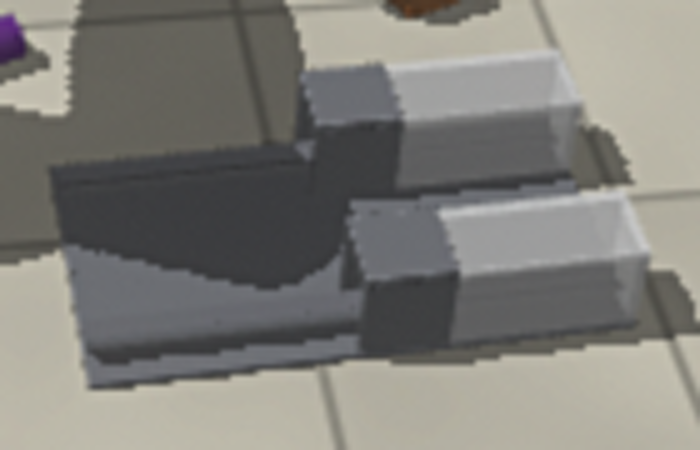

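The sorter's mouths face the robot side (−x), and the near ivory candle has width/length ≈0.20 while the far one is ≈0.27. So the far one (scene 488,228) is thick and the near one (218,446) is thin. Now the positions.

Run:
```python
from h import *
S=eyes.grab_frame("scene");D=eyes.grab_frame("side")
def s(o,x,y):return (o[0]+x/5,o[1]+y/5)
def both(name,p,q,z):
    A=ray(S,*p,z);B=ray(D,*q,z);print(name,A.round(1)[:2],B.round(1)[:2]);return (A+B)[:2]/2
out={}
a=both("thinL",s((105,255),85,92),s((235,275),77,192),27.3);b=both("thinR",s((105,255),268,220),s((235,275),308,115),27.3)
c=both("thkL",s((275,115),115,100),s((185,110),112,143),30.7);d=both("thkR",s((275,115),265,180),s((185,110),283,130),30.7)
for n,(p,q) in {"thin":(a,b),"thick":(c,d)}.items(): e=q-p;print(n,(p+q)/2,np.hypot(*e),np.degrees(np.arctan2(e[1],e[0])))
o=(205,175);o2=(220,155)
mr=both("mR",s(o,280,293),s(o2,354.5,240),61);ml=both("mL",s(o,453.5,154),s(o2,308,99),61)
hr=both("hR",s(o,356,361),s(o2,446.5,231),61);hl=both("hL",s(o,528,212),s(o2,393.5,93),61)
tr=both("tR",s(o,533,509),s(o2,640,224),61);tl=both("tL",s(o,703,346),s(o2,572,77),61)
e=ml-mr;print("sorter mid",(ml+mr)/2,np.hypot(*e),np.degrees(np.arctan2(-e[0],e[1])))
for p,q in((mr,hr),(ml,hl),(mr,tr),(ml,tl)):
    e=q-p;print(np.hypot(*e),np.degrees(np.arctan2(e[1],e[0])))
for n,p,q in(("cup",(321/800*512,490*.64),(528*.64,433*.64)),("dreidel",(572*.64,321*.64),(476*.64,232*.64)),("lighter",(181*.64,368*.64),(304*.64,480*.64)),
 ("purpA",(418*.64,243*.64),(323*.64,262*.64)),("purpB",(484*.64,185*.64),(301*.64,198*.64))):both(n,p,q,20)
both("printerbox corner",(630*.64,250*.64),(358*.64,180*.64),0)
```

```text
thinL [ 457.8 -313.5] [ 456.3 -313.3]
thinR [ 563.4 -287.6] [ 563.1 -287.4]
thkL [397.6 313.8] [394.9 319.5]
thkR [503.9 327. ] [505.2 322. ]
thin [ 510.15942002 -300.4434512 ] 109.34141118624997 13.70057929120726
thick [450.40065645 320.55871355] 108.60874632013811 4.141855603034778
mR [602.2 -29.4] [598.1 -25.3]
mL [598.4  89.6] [593.2  87.5]
hR [652.  -29.5] [647.7 -24. ]
hL [646.8  90.1] [642.2  87.4]
tR [755.1 -26.1] [751.2 -30.2]
tL [751.1  92. ] [746.5  90. ]
sorter mid [597.98235655  30.61829844] 115.99405933002966 2.130554715014827
49.71918587527072 0.6572855892275862
48.69142617978548 0.1762446270642798
153.00018139353716 -0.29429042722701043
153.01545071277016 0.9095056525569348
cup [ 652.3 -232.8] [ 672.4 -239. ]
dreidel [698.2 252.5] [698.7 249.7]
lighter [ 352.  -271.3] [ 336.9 -279.7]
purpA [393.2 192.3] [385.9 189.1]
purpB [358.9 410.2] [349.2 405.4]
printerbox corner [658.4 491.2] [478.7 491.6]
```

```bash
cat >> h.py <<'E'
def plan(x,y,z,yaw):
    s=env.state(); C=R.from_euler("xyz",s["ee_rot"],degrees=True)
    T=R.from_euler("xyz",[180,0,yaw],degrees=True)
    print("at",s["time_s"],s["ee_pos"].round(1),s["ee_rot"].round(2),"w",round(s["gripper_width"],1),"F",s["force"].round(1))
    print("shift m",(C.inv().apply(np.array([x,y,z])-s["ee_pos"])/1000).round(4),"turn",np.degrees((C.inv()*T).as_rotvec()).round(2))
E
python3 -c "
from h import *
plan(450,320,140,184)"
```

```text
at 0.25 [224.3 529.2 213.6] [-179.96   -0.    157.04] w 91.1 F [ 0.2 -0.7 -0.2]
shift m [-0.2895 -0.1045  0.0737] turn [-4.000e-02 -1.000e-02 -2.696e+01]
```

Request:
{"op": "send_rows", "data": {
  "targets": "-0.29 -0.1045 0.0735 0 0 -27 100;-0.29 -0.1045 0.0735 0 0 -27 100;-0.29 -0.1045 0.0735 0 0 -27 100;-0.29 -0.1045 0.0735 0 0 -27 100;-0.29 -0.1045 0.0735 0 0 -27 100;-0.29 -0.1045 0.0735 0 0 -27 100;-0.29 -0.1045 0.0735 0 0 -27 100;-0.29 -0.1045 0.0735 0 0 -27 100;-0.29 -0.1045 0.0735 0 0 -27 100;-0.29 -0.1045 0.0735 0 0 -27 100;-0.29 -0.1045 0.0735 0 0 -27 100;-0.29 -0.1045 0.0735 0 0 -27 100"
}}

```text
time_s: 1.25
ee_pos: [449.9, 321.0, 140.8]
ee_rot: [180.0, 0.0, -175.9]
force: [0.9, -0.3, -0.5]
gripper_width: 91.3
gripper_force: 0.0
```

Run:
```python
from h import *
f=eyes.grab_frame("wrist");cv2.imwrite("pics/w1.png",cv2.resize(f["image"],(800,600)))
plan(450,320,14,184)
c=np.array([450.4,320.6]);t=np.radians(4.1);e=np.array([np.cos(t),np.sin(t)])*55
for k in(-1,1):print((proj(f,[*(c+k*e),30.7])*800/512).round(0))
import pickle;pickle.dump(f,open("w1.pkl","wb"))
```

```text
at 1.3 [449.8 321.2 140.9] [ 1.7996e+02  3.0000e-02 -1.7586e+02] w 91.4 F [-0.3  0.   0.2]
shift m [-0.     -0.0013  0.1269] turn [0.04 0.03 0.14]
[400. 202.]
[400. 382.]
```

View pics/w1.png

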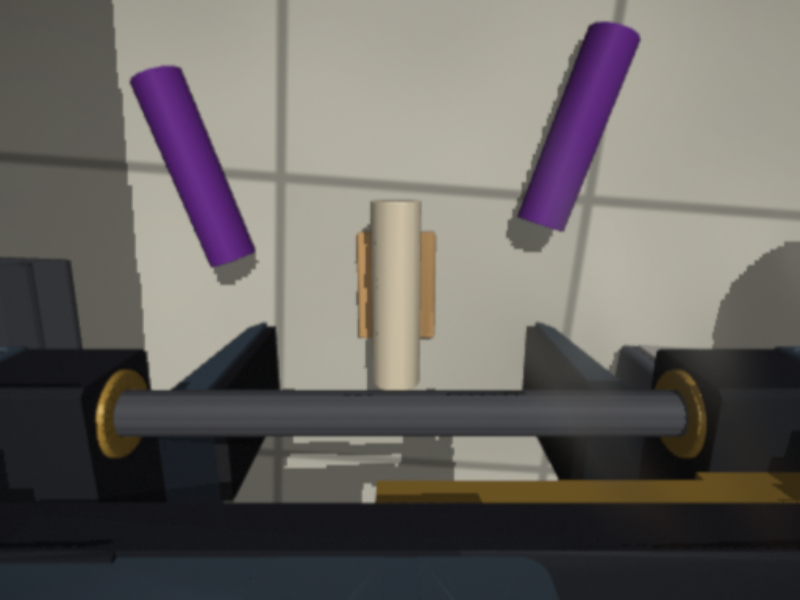

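The candle (ivory, 50 px wide by 186 long, ratio 0.27, so it is thick) runs from (396,202) to (397,388). It sits about 2 mm toward −y of my estimate. I'll descend and grasp.

Request:
{"op": "send_rows", "data": {
  "targets": "-0.0015 -0.002 0.04 0 0 0 100;-0.0015 -0.002 0.08 0 0 0 100;-0.0015 -0.002 0.11 0 0 0 100;-0.0015 -0.002 0.126 0 0 0 100;-0.0015 -0.002 0.126 0 0 0 60;-0.0015 -0.002 0.126 0 0 0 28;-0.0015 -0.002 0.126 0 0 0 15;-0.0015 -0.002 0.126 0 0 0 15;-0.0015 -0.002 0.126 0 0 0 15;-0.0015 -0.002 0.126 0 0 0 15;-0.0015 -0.002 0.126 0 0 0 15;-0.0015 -0.002 0.126 0 0 0 15",
  "grip_force": 20
}}

```text
time_s: 2.3
ee_pos: [452.4, 318.3, 14.9]
ee_rot: [180.0, 0.0, -176.0]
force: [0.1, -0.8, 0.1]
gripper_width: 40.7
gripper_force: 0.0
```

Request:
{"op": "send_rows", "data": {
  "targets": "0 0 0 0 0 0 15;0 0 0 0 0 0 15;0 0 0 0 0 0 15;0 0 0 0 0 0 15;0 0 0 0 0 0 15;0 0 0 0 0 0 15;0 0 0 0 0 0 15;0 0 -0.03 0 0 0 15;0 0 -0.06 0 0 0 15;0 0 -0.09 0 0 0 15;0 0 -0.09 0 0 0 15"
}}

```text
time_s: 3.22
ee_pos: [455.3, 320.3, 109.9]
ee_rot: [179.7, 0.5, -176.0]
force: [1.2, 1.4, -0.7]
gripper_width: 28.4
gripper_force: 20.0
```

Run:
```python
from h import *
plan(518,87.5,100,181)
```

```text
at 3.2167 [455.3 320.3 109.9] [ 179.68    0.55 -175.97] w 28.4 F [ 1.2  1.4 -0.7]
shift m [-0.046  -0.2367  0.009 ] turn [0.33 0.54 3.03]
```

Request:
{"op": "send_rows", "data": {
  "targets": "-0.045 -0.235 -0.01 0 0 3 15;-0.045 -0.235 -0.01 0 0 3 15;-0.045 -0.235 -0.01 0 0 3 15;-0.045 -0.235 -0.01 0 0 3 15;-0.045 -0.235 -0.01 0 0 3 15;-0.045 -0.235 -0.01 0 0 3 15;-0.045 -0.235 -0.01 0 0 3 15;-0.045 -0.235 -0.01 0 0 3 15;-0.045 -0.235 -0.01 0 0 3 15;-0.045 -0.235 -0.01 0 0 3 15"
}}

```text
time_s: 4.05
ee_pos: [513.1, 87.9, 114.0]
ee_rot: [180.0, -0.1, -178.9]
force: [0.5, 0.3, -0.1]
gripper_width: 28.6
gripper_force: 20.0
```

Run:
```python
from h import *
f=eyes.grab_frame("wrist");cv2.imwrite("pics/w2.png",cv2.resize(f["image"],(800,600)))
plan(517,89,14,181)
t=np.radians(1);X=np.array([np.cos(t),np.sin(t)]);Y=np.array([-X[1],X[0]]);m=np.array([598,30.6])
for p in((-143,60,14),(-143,51,19),(-143,69,19),(-150,85,6),(-150,-60,6),(-143,-60,14),(-150,-85,6)):print(p,(proj(f,[*(m+p[0]*X+p[1]*Y),p[2]])*800/512).round(0))
```

```text
at 4.1 [513.1  88.1 114.1] [ 1.7999e+02 -4.0000e-02 -1.7887e+02] w 28.4 F [ 0.1 -0.3 -1.1]
shift m [-0.0039  0.0008  0.1001] turn [ 0.01 -0.04  0.13]
(-143, 60, 14) [404. 195.]
(-143, 51, 19) [387. 195.]
(-143, 69, 19) [421. 195.]
(-150, 85, 6) [449. 181.]
(-150, -60, 6) [187. 181.]
(-143, -60, 14) [182. 194.]
(-150, -85, 6) [142. 181.]
```

View pics/w2.png

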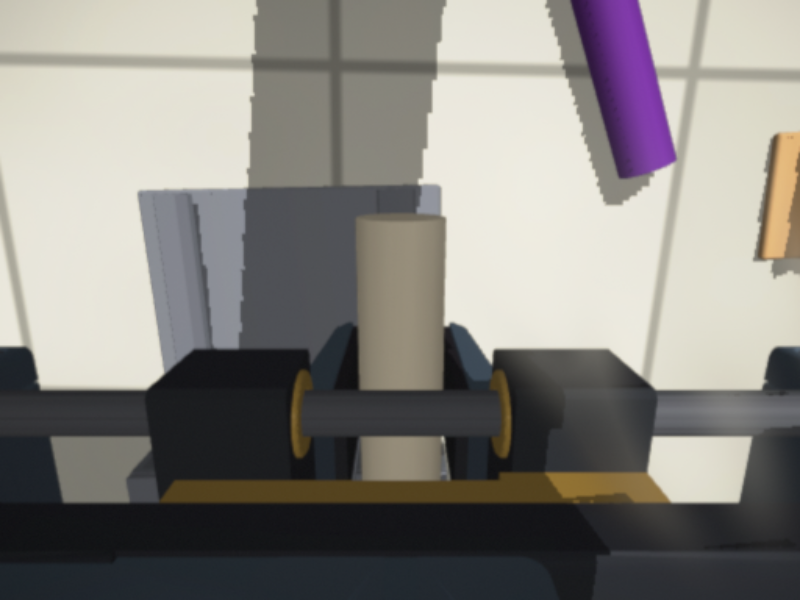

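The sorter's rear edge runs (139,191)–(440,185), giving a yaw of about 2°. Groove centre at the rear is at column ≈396, against 400 for the candle, so I need about 0.5 mm toward −y at the candle centre. Lower and release.

Run:
```python
from h import *
plan(517,87.6,16,182)
```

```text
at 4.1 [513.1  88.1 114.1] [ 1.7999e+02 -4.0000e-02 -1.7887e+02] w 28.4 F [ 0.1 -0.3 -1.1]
shift m [-0.0039 -0.0006  0.0981] turn [ 0.01 -0.04 -0.87]
```

Request:
{"op": "send_rows", "data": {
  "targets": "-0.004 -0.0005 0.03 0 0 -1 15;-0.004 -0.0005 0.06 0 0 -1 15;-0.004 -0.0005 0.08 0 0 -1 15;-0.004 -0.0005 0.09 0 0 -1 15;-0.004 -0.0005 0.098 0 0 -1 15;-0.004 -0.0005 0.098 0 0 -1 15;-0.004 -0.0005 0.098 0 0 -1 15;-0.004 -0.0005 0.098 0 0 -1 15"
}}

```text
time_s: 4.77
ee_pos: [518.6, 86.9, 17.5]
ee_rot: [180.0, 0.1, -177.9]
force: [0.3, -0.7, -0.4]
gripper_width: 28.8
gripper_force: 20.0
```

Request:
{"op": "send_rows", "data": {
  "targets": "0 0.0005 0.001 0 0 0 15;0 0.0005 0.001 0 0 0 15;0 0.0005 0.001 0 0 0 40;0 0.0005 0.001 0 0 0 50;0 0.0005 0.001 0 0 0 50;0 0.0005 0.001 0 0 0 50;0 0.0005 -0.03 0 0 0 50;0 0.0005 -0.06 0 0 0 50;0 0.0005 -0.06 0 0 0 50"
}}

```text
time_s: 5.52
ee_pos: [521.4, 87.5, 81.4]
ee_rot: [179.9, 0.6, -178.0]
force: [0.8, 0.4, -0.1]
gripper_width: 45.6
gripper_force: 0.0
```

Run:
```python
from h import *
f=eyes.grab_frame("wrist");g=eyes.grab_frame("side")
cv2.imwrite("pics/w3.png",np.hstack([cv2.resize(f["image"],(400,300)),crop(g["image"],210,150,100,75,4)]))
plan(432,84.5,70,182)
```

```text
at 5.6167 [518.4  87.1  77.5] [ 1.7998e+02  1.6000e-01 -1.7796e+02] w 45.5 F [-0.3 -0.8  0.9]
shift m [0.0865 0.0004 0.0072] turn [0.02 0.16 0.04]
```

View pics/w3.png

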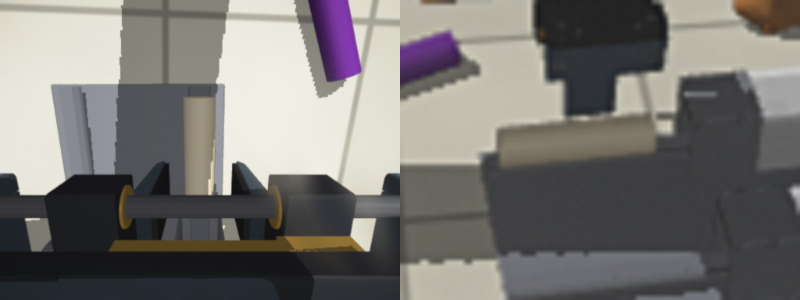

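The wrist and side views show the candle seated in the left groove, nose just short of the hood. I'll move behind it with fingers shut.

Request:
{"op": "send_rows", "data": {
  "targets": "0.04 0.0005 0 0 0 0 0;0.08 0.0005 0 0 0 0 0;0.09 0.0005 0 0 0 0 0;0.09 0.0005 0 0 0 0 0;0.09 0.0005 0.02 0 0 0 0;0.09 0.0005 0.04 0 0 0 0;0.09 0.0005 0.054 0 0 0 0;0.09 0.0005 0.054 0 0 0 0;0.09 0.0005 0.054 0 0 0 0"
}}

```text
time_s: 6.37
ee_pos: [428.2, 84.3, 21.7]
ee_rot: [-180.0, -0.1, -178.0]
force: [0.6, 0.3, 0.9]
gripper_width: 0.5
gripper_force: 0.0
```

Run:
```python
from h import *
plan(480,86.3,24,182)
```

```text
at 6.3667 [428.2  84.3  21.7] [-1.7999e+02 -8.0000e-02 -1.7797e+02] w 0.5 F [0.6 0.3 0.9]
shift m [-0.0518  0.0001 -0.0024] turn [-0.01 -0.08  0.03]
```

Request:
{"op": "send_rows", "data": {
  "targets": "-0.01 0 -0.002 0 0 0 0;-0.02 0 -0.002 0 0 0 0;-0.025 0 -0.002 0 0 0 0;-0.03 0 -0.002 0 0 0 0;-0.035 0 -0.002 0 0 0 0;-0.04 0 -0.002 0 0 0 0;-0.044 0 -0.002 0 0 0 0;-0.047 0 -0.002 0 0 0 0;-0.05 0 -0.002 0 0 0 0;-0.052 0 -0.002 0 0 0 0;-0.052 0 -0.002 0 0 0 0"
}}

```text
time_s: 7.28
ee_pos: [480.2, 86.2, 24.5]
ee_rot: [180.0, 0.0, -178.0]
force: [0.2, 0.5, -0.2]
gripper_width: 0.4
gripper_force: 0.0
```

Request:
{"op": "send_rows", "data": {
  "targets": "-0.001 0 0 0 0 0 0;-0.002 0 0 0 0 0 0;-0.003 0 0 0 0 0 0;-0.004 0 0 0 0 0 0;-0.005 0 0 0 0 0 0;-0.006 0 0 0 0 0 0;-0.006 0 0 0 0 0 0"
}}

```text
time_s: 7.87
ee_pos: [482.0, 86.1, 24.0]
ee_rot: [-180.0, -0.4, -178.0]
force: [-7.8, -0.5, 6.1]
gripper_width: 0.7
gripper_force: 4.0
```

Request:
{"op": "send_rows", "data": {
  "targets": "-0.001 0 0 0 0 0 0;-0.002 0 0 0 0 0 0;-0.003 0 0 0 0 0 0;-0.004 0 0 0 0 0 0;-0.005 0 0 0 0 0 0;-0.006 0 0 0 0 0 0;-0.006 0 0 0 0 0 0"
}}

```text
time_s: 8.45
ee_pos: [482.0, 86.1, 23.6]
ee_rot: [-180.0, -1.2, -178.0]
force: [-19.8, 1.7, 15.5]
gripper_width: 0.7
gripper_force: 9.8
```

Stopped dead at TCP x=482 with nose about 10–15 mm inside the mouth: the left lane has the low bar. I'll back off, regrasp and move to the right lane.

Request:
{"op": "send_rows", "data": {
  "targets": "0.015 0 0 0 0 0 0;0.03 0 0 0 0 0 0;0.03 0 -0.025 0 0 0 30;0.03 0 -0.05 0 0 0 60;0.03 0 -0.05 0 0 0 60;0.03 0 -0.05 0 0 0 60;0.03 0 -0.05 0 0 0 60"
}}

```text
time_s: 9.03
ee_pos: [461.7, 85.5, 74.2]
ee_rot: [180.0, 0.0, -178.0]
force: [-0.2, 0.7, 0.3]
gripper_width: 31.0
gripper_force: 0.0
```

Run:
```python
from h import *
plan(550,88.9,75,182)
```

```text
at 9.0333 [461.7  85.5  74.2] [ 1.8000e+02  2.0000e-02 -1.7796e+02] w 31.0 F [-0.2  0.7  0.3]
shift m [-0.0884  0.0003 -0.0008] turn [0.   0.02 0.04]
```

Request:
{"op": "send_rows", "data": {
  "targets": "-0.03 0 0 0 0 0 60;-0.06 0 0 0 0 0 60;-0.088 0 0 0 0 0 60;-0.088 0 0 0 0 0 60;-0.088 0 0.02 0 0 0 60;-0.088 0 0.04 0 0 0 60;-0.088 0 0.059 0 0 0 60;-0.088 0 0.059 0 0 0 60;-0.088 0 0.059 0 0 0 30;-0.088 0 0.059 0 0 0 15;-0.088 0 0.059 0 0 0 15;-0.088 0 0.059 0 0 0 15"
}}

```text
time_s: 10.03
ee_pos: [550.3, 88.8, 16.5]
ee_rot: [180.0, 0.1, -178.0]
force: [0.2, -1.0, 0.5]
gripper_width: 31.3
gripper_force: 0.2
```

Request:
{"op": "send_rows", "data": {
  "targets": "0 0 0 0 0 0 15;0 0 0 0 0 0 15;0 0 0 0 0 0 15;0 0 0 0 0 0 15"
}}

```text
time_s: 10.37
ee_pos: [550.3, 87.9, 16.6]
ee_rot: [-179.9, 0.1, -177.9]
force: [-0.7, -5.3, 6.2]
gripper_width: 28.3
gripper_force: 20.0
```

Request:
{"op": "send_rows", "data": {
  "targets": "0.012 0 0 0 0 0 15;0.025 0 0 0 0 0 15;0.035 0 0 0 0 0 15;0.035 0 -0.02 0 0 0 15;0.035 0 -0.05 0 0 0 15;0.035 -0.04 -0.06 0 0 0 15;0.035 -0.08 -0.06 0 0 0 15;0.035 -0.12 -0.06 0 0 0 15;0.035 -0.12 -0.06 0 0 0 15;0.035 -0.12 -0.06 0 0 0 15;0.035 -0.12 -0.06 0 0 0 15"
}}

```text
time_s: 11.28
ee_pos: [518.6, -32.0, 75.3]
ee_rot: [179.9, -0.0, -178.0]
force: [-0.5, 0.7, -0.1]
gripper_width: 28.3
gripper_force: 20.0
```

Run:
```python
from h import *
plan(519,-33.5,17,182)
```

```text
at 11.2833 [518.6 -32.   75.3] [ 1.7993e+02 -2.0000e-02 -1.7804e+02] w 28.3 F [-0.5  0.7 -0.1]
shift m [-0.0003 -0.0016  0.0583] turn [ 0.07 -0.02 -0.04]
```

Request:
{"op": "send_rows", "data": {
  "targets": "0 -0.0015 0.02 0 0 0 15;0 -0.0015 0.04 0 0 0 15;0 -0.0015 0.05 0 0 0 15;0 -0.0015 0.057 0 0 0 15;0 -0.0015 0.057 0 0 0 15;0 -0.0015 0.057 0 0 0 15;0 -0.0015 0.058 0 0 0 15;0 -0.0015 0.058 0 0 0 15"
}}

```text
time_s: 11.95
ee_pos: [519.4, -33.7, 18.0]
ee_rot: [180.0, 0.1, -177.9]
force: [0.1, 0.3, -0.6]
gripper_width: 28.6
gripper_force: 20.0
```

Request:
{"op": "send_rows", "data": {
  "targets": "0 0 0 0 0 0 35;0 0 0 0 0 0 50;0 0 0 0 0 0 50;0 0 0 0 0 0 50;0 0 -0.03 0 0 0 50;0 0 -0.06 0 0 0 50;0.04 0 -0.06 0 0 0 0;0.08 0 -0.06 0 0 0 0;0.092 0 -0.06 0 0 0 0;0.092 0 -0.06 0 0 0 0;0.092 0 -0.06 0 0 0 0"
}}

```text
time_s: 12.87
ee_pos: [427.5, -37.4, 77.9]
ee_rot: [-180.0, 0.1, -178.0]
force: [0.4, 0.4, 0.2]
gripper_width: 15.2
gripper_force: 0.0
```

Run:
```python
from h import *
f=eyes.grab_frame("wrist");g=eyes.grab_frame("side")
cv2.imwrite("pics/w4.png",np.hstack([cv2.resize(f["image"],(400,300)),crop(g["image"],210,160,100,75,4)]))
plan(432,-36.5,24,182)
```

```text
at 12.9667 [428.9 -37.4  77.8] [-1.7999e+02  1.4000e-01 -1.7797e+02] w 7.1 F [ 0.5 -0.6  0. ]
shift m [-0.0029  0.0008  0.0538] turn [-0.01  0.14  0.03]
```

View pics/w4.png

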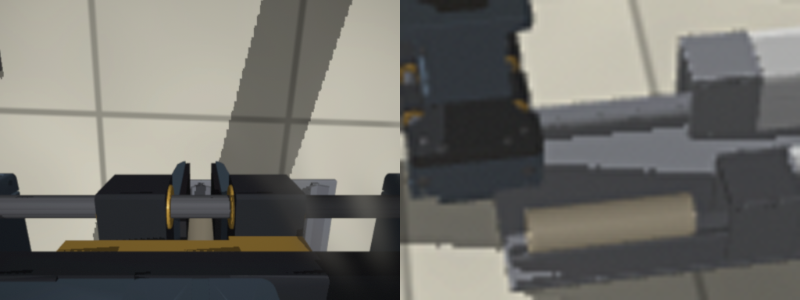

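Candle is seated in the right groove, rear at its entrance. Now push there.

Request:
{"op": "send_rows", "data": {
  "targets": "0 0.001 0.02 0 0 0 0;0 0.001 0.04 0 0 0 0;0 0.001 0.053 0 0 0 0;0 0.001 0.053 0 0 0 0;-0.01 0.001 0.053 0 0 0 0;-0.02 0.001 0.053 0 0 0 0;-0.027 0.001 0.053 0 0 0 0;-0.034 0.001 0.053 0 0 0 0;-0.041 0.001 0.053 0 0 0 0;-0.048 0.001 0.053 0 0 0 0;-0.054 0.001 0.053 0 0 0 0;-0.054 0.001 0.053 0 0 0 0"
}}

```text
time_s: 13.97
ee_pos: [482.9, -34.4, 24.7]
ee_rot: [-180.0, 0.1, -178.0]
force: [0.3, 0.3, 0.1]
gripper_width: 0.2
gripper_force: 0.0
```

Request:
{"op": "send_rows", "data": {
  "targets": "-0.002 0 0 0 0 0 0;-0.004 0 0 0 0 0 0;-0.006 0 0 0 0 0 0;-0.008 0 0 0 0 0 0;-0.01 0 0 0 0 0 0;-0.012 0 0 0 0 0 0;-0.012 0 0 0 0 0 0"
}}

```text
time_s: 14.55
ee_pos: [493.5, -33.9, 24.5]
ee_rot: [-180.0, 0.0, -178.0]
force: [0.1, -0.2, -0.5]
gripper_width: 0.5
gripper_force: 0.0
```

Request:
{"op": "send_rows", "data": {
  "targets": "-0.004 0 0 0 0 0 0;-0.008 0 0 0 0 0 0;-0.012 0 0 0 0 0 0;-0.016 0 0 0 0 0 0;-0.02 0 0 0 0 0 0;-0.024 0 0 0 0 0 0;-0.024 0 0 0 0 0 0"
}}

```text
time_s: 15.13
ee_pos: [518.2, -33.1, 24.5]
ee_rot: [-180.0, 0.1, -178.0]
force: [0.8, 0.2, 0.1]
gripper_width: 0.3
gripper_force: 0.0
```

Request:
{"op": "send_rows", "data": {
  "targets": "-0.006 0 0 0 0 0 0;-0.012 0 0 0 0 0 0;-0.018 0 0 0 0 0 0;-0.024 0 0 0 0 0 0;-0.03 0 0 0 0 0 0;-0.036 0 0 0 0 0 0;-0.042 0 0 0 0 0 0;-0.047 0 0 0 0 0 0;-0.051 0 0 0 0 0 0;-0.054 0 0 0 0 0 0;-0.054 0 0 0 0 0 0"
}}

```text
time_s: 16.05
ee_pos: [571.8, -31.2, 24.5]
ee_rot: [-180.0, 0.1, -178.0]
force: [-0.7, 0.2, -0.4]
gripper_width: 0.6
gripper_force: 0.0
```

Run:
```python
from h import *
f=eyes.grab_frame("scene");g=eyes.grab_frame("side")
cv2.imwrite("pics/w5.png",np.hstack([crop(f["image"],215,190,100,75,4),crop(g["image"],270,170,100,75,4)]))
plan(580,-31.5,24,182)
```

```text
at 16.15 [571.  -31.2  24.4] [-1.8000e+02  2.0000e-02 -1.7796e+02] w 0.7 F [ 0.1 -0.   0.3]
shift m [-0.009  -0.0006  0.0004] turn [-0.    0.02  0.04]
```

View pics/w5.png

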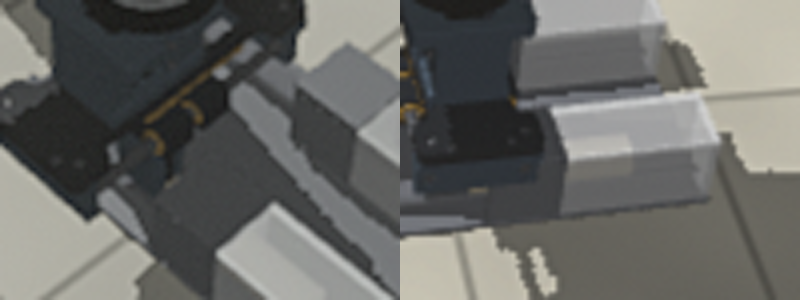

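The nose is visible in the clear tray (side crop 632,145), about 98 mm past the mouth. Push a few millimetres further.

Request:
{"op": "send_rows", "data": {
  "targets": "-0.002 0 0 0 0 0 0;-0.004 0 0 0 0 0 0;-0.006 0 0 0 0 0 0;-0.008 0 0 0 0 0 0;-0.0085 0 0 0 0 0 0;-0.0085 0 0 0 0 0 0;-0.0085 0 0 0 0 0 0"
}}

```text
time_s: 16.73
ee_pos: [579.6, -30.8, 24.5]
ee_rot: [180.0, 0.0, -178.0]
force: [0.2, 0.0, -1.1]
gripper_width: 0.5
gripper_force: 0.0
```

Run:
```python
from h import *
g=eyes.grab_frame("side")
i=g["image"]; print(i[206,322:355].tolist()[::2])
s=env.state();print(s["ee_pos"],s["force"])
t=np.radians(2);X=np.array([np.cos(t),np.sin(t)]);Y=np.array([-X[1],X[0]]);m=np.array([600,29.5])
for sx in(50,98,108,150):print(sx,proj(g,[*(m+sx*X-60*Y),30.7]).round(1), proj(g,[*(m+sx*X-60*Y),45]).round(1))
cv2.imwrite("pics/w6.png",crop(i,310,175,60,45,13))
```

```text
[[179, 183, 185], [179, 184, 185], [180, 185, 187], [181, 186, 187], [177, 180, 181], [164, 162, 162], [168, 167, 166], [174, 173, 172], [163, 162, 161], [164, 163, 163], [161, 161, 161], [151, 150, 150], [142, 141, 140], [133, 133, 132], [102, 106, 108], [90, 97, 99], [95, 102, 105]]
[579.46557535 -30.84840928  24.46432728] [ 0.32224894  0.80647    -0.27814497]
50 [310.1 210.3] [310.7 206.6]
98 [327.4 208.4] [328.1 204.7]
108 [330.9 208. ] [331.7 204.3]
150 [345.9 206.4] [346.8 202.7]
```

View pics/w6.png

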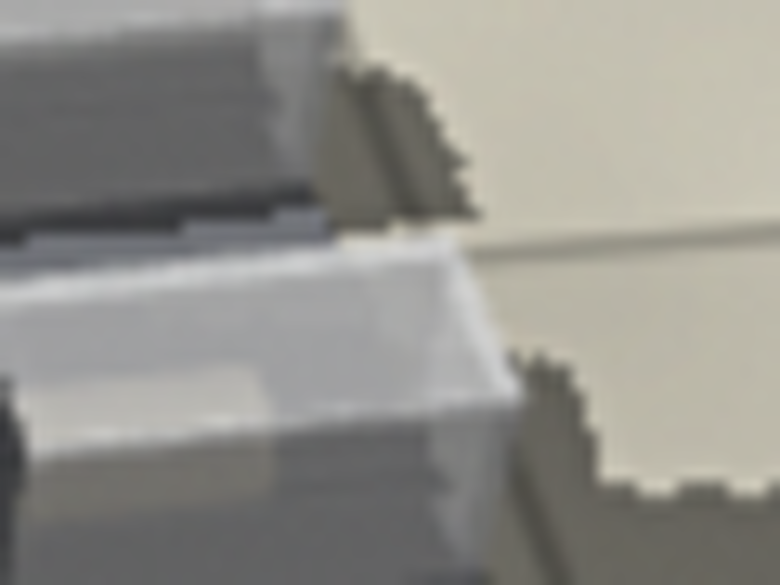

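The nose is at column 331 in the side image, about 107 mm past the mouth, so the thick candle is home (centre ≈52 mm). That used up my picture views, so I'll do the rest numerically. Next the thin candle.

Request:
{"op": "send_rows", "data": {
  "targets": "0.02 0 0 0 0 0 0;0.05 0 0 0 0 0 0;0.06 0 -0.04 0 0 0 50;0.06 0 -0.08 0 0 0 100;0.06 0 -0.09 0 0 0 100;0.06 0 -0.09 0 0 0 100"
}}

```text
time_s: 17.28
ee_pos: [522.1, -33.2, 118.3]
ee_rot: [-179.9, 0.5, -178.0]
force: [-0.2, -0.5, -0.2]
gripper_width: 24.4
gripper_force: 0.0
```

Run:
```python
from h import *
plan(510,-300.4,115,193.7)
```

```text
at 17.2833 [522.1 -33.2 118.3] [-179.94    0.52 -177.97] w 24.4 F [-0.2 -0.5 -0.2]
shift m [ 0.0216 -0.2666  0.0034] turn [ -0.11   0.51 -11.67]
```

Request:
{"op": "send_rows", "data": {
  "targets": "0.0215 -0.2665 0 0 0 -11.7 100;0.0215 -0.2665 0 0 0 -11.7 100;0.0215 -0.2665 0 0 0 -11.7 100;0.0215 -0.2665 0 0 0 -11.7 100;0.0215 -0.2665 0 0 0 -11.7 100;0.0215 -0.2665 0 0 0 -11.7 100;0.0215 -0.2665 0 0 0 -11.7 100;0.0215 -0.2665 0 0 0 -11.7 100;0.0215 -0.2665 0 0 0 -11.7 100;0.0215 -0.2665 0 0 0 -11.7 100;0.0215 -0.2665 0 0 0 -11.7 80"
}}

```text
time_s: 18.2
ee_pos: [507.2, -298.5, 113.7]
ee_rot: [179.9, -0.0, -166.2]
force: [0.4, 0.3, -1.1]
gripper_width: 86.8
gripper_force: 0.0
```

Run:
```python
from h import *
plan(510,-300.4,15,193.7); print(env.state()["qpos"].round(0))
f=eyes.grab_frame("wrist");cv2.imwrite("pics/w7.png",f["image"])
c=np.array([510.2,-300.4]);t=np.radians(13.7);e=np.array([np.cos(t),np.sin(t)])
for k in(-55,-45,-35,0):
    u=proj(f,[*(c+k*e),30]);r=int(u[1]);print(u.round(1),f["image"][r,int(u[0])-26:int(u[0])+27:2,0].tolist())
```

```text
at 18.2 [ 507.2 -298.5  113.7] [ 1.7991e+02 -5.0000e-02 -1.6619e+02] w 86.8 F [ 0.4  0.3 -1.1]
shift m [-0.0023 -0.0026  0.0987] turn [ 0.09 -0.05  0.11]
[ -32.   24.   96.    0.   60. -135.]
[253.5 133.9] [121, 109, 109, 124, 146, 152, 135, 92, 102, 110, 119, 123, 122, 124, 124, 122, 117, 118, 122, 126, 130, 151, 152, 152, 152, 152, 152]
[253.5 146.4] [105, 101, 119, 129, 110, 80, 70, 81, 97, 115, 126, 134, 143, 150, 150, 149, 148, 144, 135, 123, 118, 151, 151, 151, 151, 150, 150]
[253.5 158.7] [83, 89, 88, 78, 46, 46, 54, 82, 102, 118, 129, 137, 145, 150, 149, 148, 147, 142, 132, 118, 78, 77, 78, 78, 78, 80, 78]
[253.6 199.8] [84, 88, 86, 65, 46, 46, 69, 95, 113, 127, 136, 144, 149, 150, 149, 148, 143, 132, 119, 81, 73, 74, 72, 73, 75, 74, 121]
```

Wrist profile: candle edges at columns ≈240–268, centred on the prediction. Descend and grip.

Request:
{"op": "send_rows", "data": {
  "targets": "-0.0025 -0.003 0.04 0 0 0 75;-0.0025 -0.003 0.07 0 0 0 75;-0.0025 -0.003 0.09 0 0 0 75;-0.0025 -0.003 0.099 0 0 0 70;-0.0025 -0.003 0.099 0 0 0 40;-0.0025 -0.003 0.099 0 0 0 10;-0.0025 -0.003 0.099 0 0 0 10;-0.0025 -0.003 0.099 0 0 0 10;-0.0025 -0.003 0.099 0 0 0 10;-0.0025 -0.003 0.099 0 0 0 10;-0.0025 -0.003 0.099 0 0 0 10;-0.0025 -0.003 0.099 0 0 0 10"
}}

```text
time_s: 19.25
ee_pos: [510.7, -301.8, 16.4]
ee_rot: [180.0, 0.1, -166.3]
force: [-1.0, 2.7, 5.4]
gripper_width: 22.5
gripper_force: 19.9
```

Request:
{"op": "send_rows", "data": {
  "targets": "0 0 0 0 0 0 10;0 0 0 0 0 0 10;0 0 0 0 0 0 10;0 0 0 0 0 0 10;0 0 0 0 0 0 10"
}}

```text
time_s: 19.67
ee_pos: [510.7, -301.8, 16.4]
ee_rot: [179.9, 0.0, -166.3]
force: [-0.2, 2.8, 5.4]
gripper_width: 22.5
gripper_force: 19.9
```

Request:
{"op": "send_rows", "data": {
  "targets": "0 0 -0.03 0 0 0 10;0 0 -0.06 0 0 0 10;0 0 -0.085 0 0 0 10;0 0 -0.085 0 0 0 10;0 0 -0.085 0 0 0 10"
}}

```text
time_s: 20.08
ee_pos: [511.3, -303.0, 102.1]
ee_rot: [-179.8, 0.2, -166.3]
force: [0.0, 0.4, -0.8]
gripper_width: 22.5
gripper_force: 19.9
```

Run:
```python
from h import *
plan(516,86.5,102,182)
```

```text
at 20.0833 [ 511.3 -303.   102.1] [-1.7984e+02  1.5000e-01 -1.6627e+02] w 22.5 F [ 0.   0.4 -0.8]
shift m [-0.097   0.3772 -0.0007] turn [-0.14  0.17 11.73]
```

Request:
{"op": "send_rows", "data": {
  "targets": "-0.097 0.377 0 0 0 11.7 10;-0.097 0.377 0 0 0 11.7 10;-0.097 0.377 0 0 0 11.7 10;-0.097 0.377 0 0 0 11.7 10;-0.097 0.377 0 0 0 11.7 10;-0.097 0.377 0 0 0 11.7 10;-0.097 0.377 0 0 0 11.7 10;-0.097 0.377 0 0 0 11.7 10;-0.097 0.377 0 0 0 11.7 10;-0.097 0.377 0 0 0 11.7 10;-0.097 0.377 0 0 0 11.7 10;-0.097 0.377 0 0 0 11.7 10"
}}

```text
time_s: 21.08
ee_pos: [514.2, 87.2, 99.1]
ee_rot: [-180.0, -0.2, -177.8]
force: [-0.1, -0.4, 0.2]
gripper_width: 22.8
gripper_force: 19.9
```

Request:
{"op": "send_rows", "data": {
  "targets": "0 0 0 0 0 0 10;0 0 0 0 0 0 10;0 0 0 0 0 0 10;0 0 0 0 0 0 10"
}}

```text
time_s: 21.42
ee_pos: [515.2, 85.7, 100.4]
ee_rot: [-180.0, -0.0, -178.1]
force: [0.4, 0.4, 0.8]
gripper_width: 22.7
gripper_force: 19.9
```

Run:
```python
from h import *
plan(516,86.5,17,182)
```

```text
at 21.4167 [515.2  85.7 100.4] [-1.8000e+02 -1.0000e-02 -1.7807e+02] w 22.7 F [0.4 0.4 0.8]
shift m [-0.0008  0.0008  0.0834] turn [-0.   -0.01 -0.07]
```

Request:
{"op": "send_rows", "data": {
  "targets": "-0.001 0.0008 0.03 0 0 0 10;-0.001 0.0008 0.06 0 0 0 10;-0.001 0.0008 0.075 0 0 0 10;-0.001 0.0008 0.082 0 0 0 10;-0.001 0.0008 0.083 0 0 0 10;-0.001 0.0008 0.083 0 0 0 10;-0.001 0.0008 0.083 0 0 0 10"
}}

```text
time_s: 22.0
ee_pos: [517.1, 87.6, 18.3]
ee_rot: [180.0, 0.1, -178.0]
force: [0.2, 0.8, -0.6]
gripper_width: 22.4
gripper_force: 20.0
```

Request:
{"op": "send_rows", "data": {
  "targets": "0 0 0 0 0 0 30;0 0 0 0 0 0 50;0 0 0 0 0 0 50;0 0 0 0 0 0 50;0 0 0 0 0 0 50;0 0 -0.03 0 0 0 50;0 0 -0.06 0 0 0 50;0.04 0 -0.06 0 0 0 0;0.08 0 -0.06 0 0 0 0;0.09 0 -0.06 0 0 0 0;0.09 0 -0.06 0 0 0 0;0.09 0 -0.06 0 0 0 0"
}}

```text
time_s: 23.0
ee_pos: [426.8, 84.6, 77.9]
ee_rot: [180.0, 0.1, -177.9]
force: [0.8, -0.2, 0.1]
gripper_width: 14.9
gripper_force: 0.0
```

Run:
```python
from h import *
plan(430,83.4,22,182)
g=eyes.grab_frame("side");i=g["image"]
t=np.radians(2);X=np.array([np.cos(t),np.sin(t)]);Y=np.array([-X[1],X[0]]);m=np.array([600,29.5])
for sx in(-160,-145,-135,-80,-25,-5):
    u=proj(g,[*(m+sx*X+60*Y),36]);print(sx,u.round(1),i[int(u[1])-3:int(u[1])+6,int(u[0])].tolist())
```

```text
at 23.0 [426.8  84.6  77.9] [ 1.7998e+02  1.1000e-01 -1.7794e+02] w 14.9 F [ 0.8 -0.2  0.1]
shift m [-0.0031 -0.0014  0.0559] turn [0.02 0.11 0.06]
-160 [226.8 186.3] [[176, 191, 194], [175, 191, 194], [176, 191, 195], [175, 191, 194], [176, 191, 195], [176, 190, 195], [175, 190, 194], [176, 190, 195], [177, 192, 197]]
-145 [232.1 185.8] [[177, 192, 196], [177, 192, 196], [178, 193, 197], [179, 194, 198], [181, 197, 201], [180, 195, 200], [125, 125, 125], [76, 72, 71], [68, 65, 64]]
-135 [235.6 185.4] [[179, 193, 198], [161, 175, 180], [102, 116, 121], [92, 107, 114], [98, 114, 121], [105, 121, 129], [102, 117, 123], [97, 113, 120], [87, 100, 107]]
-80 [254.9 183.5] [[89, 97, 99], [92, 100, 102], [89, 102, 108], [94, 110, 117], [100, 116, 123], [107, 123, 130], [105, 122, 129], [101, 117, 124], [95, 111, 118]]
-25 [274.  181.7] [[95, 103, 105], [74, 79, 80], [83, 91, 94], [75, 84, 87], [78, 87, 91], [86, 96, 102], [91, 101, 107], [89, 99, 103], [85, 93, 98]]
-5 [280.8 181. ] [[65, 64, 62], [63, 63, 62], [64, 63, 62], [64, 62, 61], [63, 61, 61], [65, 63, 62], [96, 91, 90], [113, 107, 106], [118, 111, 110]]
```

Pixels show ivory along the left groove from −135 to −25 mm: seated. Push home.

Request:
{"op": "send_rows", "data": {
  "targets": "0 -0.001 0.02 0 0 0 0;0 -0.001 0.04 0 0 0 0;0 -0.001 0.055 0 0 0 0;0 -0.001 0.055 0 0 0 0;-0.01 -0.001 0.055 0 0 0 0;-0.02 -0.001 0.055 0 0 0 0;-0.028 -0.001 0.055 0 0 0 0;-0.036 -0.001 0.055 0 0 0 0;-0.044 -0.001 0.055 0 0 0 0;-0.05 -0.001 0.055 0 0 0 0;-0.055 -0.001 0.055 0 0 0 0;-0.055 -0.001 0.055 0 0 0 0"
}}

```text
time_s: 24.05
ee_pos: [482.7, 85.5, 22.6]
ee_rot: [180.0, 0.1, -178.0]
force: [0.9, -0.0, -0.3]
gripper_width: 0.6
gripper_force: 0.0
```

Request:
{"op": "send_rows", "data": {
  "targets": "-0.004 0 0 0 0 0 0;-0.008 0 0 0 0 0 0;-0.012 0 0 0 0 0 0;-0.016 0 0 0 0 0 0;-0.02 0 0 0 0 0 0;-0.024 0 0 0 0 0 0;-0.028 0 0 0 0 0 0;-0.032 0 0 0 0 0 0;-0.032 0 0 0 0 0 0"
}}

```text
time_s: 24.8
ee_pos: [514.4, 86.7, 22.5]
ee_rot: [180.0, 0.1, -178.0]
force: [0.2, 0.6, -0.3]
gripper_width: 0.6
gripper_force: 0.0
```

Request:
{"op": "send_rows", "data": {
  "targets": "-0.006 0 0 0 0 0 0;-0.012 0 0 0 0 0 0;-0.018 0 0 0 0 0 0;-0.024 0 0 0 0 0 0;-0.03 0 0 0 0 0 0;-0.036 0 0 0 0 0 0;-0.042 0 0 0 0 0 0;-0.048 0 0 0 0 0 0;-0.053 0 0 0 0 0 0;-0.057 0 0 0 0 0 0;-0.06 0 0 0 0 0 0;-0.06 0 0 0 0 0 0"
}}

```text
time_s: 25.8
ee_pos: [574.0, 88.7, 22.5]
ee_rot: [180.0, 0.0, -178.0]
force: [0.4, 0.3, -0.6]
gripper_width: 0.5
gripper_force: 0.0
```

Request:
{"op": "send_rows", "data": {
  "targets": "0.02 0 0 0 0 0 0;0.05 0 0 0 0 0 0;0.08 0 0 0 0 0 0;0.09 0 -0.04 0 0 0 0;0.12 0 -0.08 0 0 0 0;0.15 0 -0.12 0 0 0 0;0.18 0 -0.15 0 0 0 0;0.18 0 -0.15 0 0 0 0;0.18 0 -0.15 0 0 0 0;0.18 0 -0.15 0 0 0 0"
}}

```text
time_s: 26.63
ee_pos: [393.6, 82.4, 173.0]
ee_rot: [180.0, 0.2, -177.9]
force: [0.6, 0.4, -0.6]
gripper_width: 0.3
gripper_force: 0.0
```

Run:
```python
from h import *
g=eyes.grab_frame("side");i=g["image"].astype(int);i0=cv2.imread("pics/side0.png").astype(int)
s=env.state();print(s["ee_pos"],s["force"])
t=np.radians(2);X=np.array([np.cos(t),np.sin(t)]);Y=np.array([-X[1],X[0]]);m=np.array([600,29.5])
for y,z in((-60,38),(60,32)):
  for sx in(-30,-15,-6,60,80,90,97,100,103,106,109,112,120):
    u=proj(g,[*(m+sx*X+y*Y),z]).astype(int);print(y,sx,u,(i-i0)[u[1]-1:u[1]+2,u[0]].mean(0).round(0))
# bystanders unchanged?
for n,(x,y) in {"cup":(338,277),"dreidel":(305,148),"lighter":(195,307)}.items():print(n,abs(i-i0)[y-20:y+20,x-20:x+20].mean().round(2))
```

```text
[393.63923454  82.30715287 172.05212993] [0.47352076 0.39525786 0.18806551]
-60 -30 [281 211] [-49. -46. -45.]
-60 -15 [286 210] [-52. -50. -49.]
-60 -6 [289 210] [ 9. 20. 26.]
-60 60 [314 208] [16. 21. 22.]
-60 80 [321 207] [17. 20. 22.]
-60 90 [324 206] [17. 22. 24.]
-60 97 [327 206] [18. 22. 23.]
-60 100 [328 206] [18. 22. 24.]
-60 103 [329 206] [18. 22. 24.]
-60 106 [330 206] [13. 16. 17.]
-60 109 [331 206] [3. 2. 2.]
-60 112 [332 206] [1. 0. 0.]
-60 120 [335 205] [ 0. -1. -1.]
60 -30 [272 182] [29. 32. 32.]
60 -15 [277 182] [8. 7. 7.]
60 -6 [280 182] [ 75. 102. 114.]
60 60 [302 179] [ 6.  9. 10.]
60 80 [309 179] [4. 7. 9.]
60 90 [312 178] [ 5.  8. 10.]
60 97 [315 178] [ 6.  8. 10.]
60 100 [316 178] [ 5.  8. 10.]
60 103 [317 178] [3. 6. 7.]
60 106 [318 178] [3. 4. 3.]
60 109 [319 178] [3. 3. 3.]
60 112 [320 178] [3. 3. 3.]
60 120 [322 177] [3. 3. 3.]
cup 3.61
dreidel 4.56
lighter 3.73
```

```bash
python3 -c "
from h import *
print(env.job_done())"
```

```text
the job is handed in; nothing more can be done
None
```

The job is handed in (the hand-in gave no verdict): by my measurements the thick candle is home in the right lane (the left stopped it dead) and the thin one in the left, with cup, dreidel and lighter seemingly unmoved, at about 27 of 72 s; I viewed 11 pictures, one over the limit of 10.

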